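# Load a cracker carton under the spring flap of the coding station

### The job

Press the yellow bar of the coding station down with one fingertip to raise its orange spring flap, and keep it held up while the other fingertip pushes the red cracker carton along the lane and under the flap until the carton's nose is fully home against the end stop. Then back away and let the flap come down on top of the carton. Only push the carton, never lift or tip it, and leave the bottle, the can and the juice pack alone.

Things in the scene. Friction and masses are not known exactly. Their poses are not given: they have to be found in the camera images.
- station: Fixed coding station. Origin: on the table, lane's centre line, below the flap's front edge. x runs along the lane in the pushing direction (roughly world -y), y to the left of that, z up. Lane: bare table between guide walls 28 mm high, 4 thick, inner faces at y = +/-41 mm, straight from x = -45 to +90; they flare back to x = -93, y = +/-59 mm. Grey coder head, 85 mm high, behind the stop.
- flap (a joint): Flap angle (rad): 0 closed, 0.75 fully open. Flap and yellow bar are one rigid piece on the axle; pressing the bar down raises the flap. Closed it bars the carton, which cannot push it open. Above 0.45 the carton passes; 0.6 (plate level) leaves 18 mm. Resting on the carton it reads about 0.385. A spring (0.22 N m/rad, 0.09 N m at 0) closes it: about 4 to 5 N down on the bar's middle holds 0.6.
- bar_mid (a point): On the upper face of the yellow press bar, moves with it. The bar: 250 mm along the lane (station x = -190 to +60; this point -65), 48 wide, 4 thick. Closed it slopes 0.55 rad, from station y = -87, z = 55 up to y = -128, z = 80 mm; at 0.55 rad it is level at z = 38, y = -68 to -116. A fingertip coming straight down at y = -104 stays on it and may slide along it.
- carton: Red cracker carton, yellow band, 140 mm long (x), 70 wide (y), 55 high, about 0.35 kg, lying flat before the lane. Origin: centre of its underside; x points to the nose, which goes in first. Fully home its centre is at station x = +20 mm; the last 50 mm stay out in front of the flap.
- stop (a point): On the face of the end stop (45 mm high plate across the lane, face at station x = +90 mm), on the lane's centre line, 30 mm above the table.
- sauce: Amber sauce bottle with green cap, 52 mm diameter, 150 mm high; origin at the centre of its underside. Bystander.
- can: Blue can, 66 mm diameter, 85 mm high; origin at the centre of its underside. Bystander.
- juice: Yellow juice pack with a white band, 60 x 45 x 90 mm high; origin at the centre of its underside. Bystander.
- axle (a point): On the flap's level axle, which runs along the lane at station y = -48, z = 80 mm; this point is at station x = 0. Axle posts 86 mm high, 14 mm wide, at station x = -7 and +90, y = -50 mm.
- bead (a point): Middle of the axis of the black bead (radius 6 mm) along the free edge of the orange flap plate, 85 mm from the axle. The plate covers station x = 1 to 81 mm. Closed, the plate slopes down by 0.61 rad from axle to bead, the bead's underside 25 mm above the table.

How it is judged (in metres and radians):
On the way, in this order (a step that is already met when the one before it is completed fails the run):
1. a finger holds the flap open by its bar while the carton is still in front of it (value of joint flap above 0.42 rad and contact force between the fingers and flap above 0.5 N and x of carton in the frame of station below -0.065 m), for 0.2 s.
2. the carton is home against the stop while a finger still holds the flap up (value of joint flap above 0.41 rad and contact force between the fingers and flap above 0.5 N and x of carton in the frame of station above 0.014 m), for 0.1 s.
At the end, for the whole second after the job is handed in: The carton lies flat in the lane with its nose within 6 mm of the end stop, within 10 mm of the lane's centre line and 0.12 rad of its direction, at rest, and the released flap rests on top of it (flap at 0.33 to 0.43 rad, pressing with over 0.5 N) (x of carton in the frame of station above 0.014 m and y of carton in the frame of station between -0.01 and 0.01 m and angle between the x axis of carton and the x axis of station, either way round below 0.12 rad and angle between carton's own z axis and vertical below 0.06 rad and value of joint flap between 0.33 and 0.43 rad and contact force between flap and carton above 0.5 N and linear speed of carton below 0.01 m/s); the robot touches nothing.
It fails at once if the carton is lifted more than 12 mm off the table (height (world z) of carton above 0.012 m).
It fails at once if the carton is tipped by more than 0.25 rad (angle between carton's own z axis and vertical above 0.25 rad).
It fails at once if the flap is let down on the carton before it is home (x of carton in the frame of station between -0.04 and 0.005 m and value of joint flap below 0.4 rad).
It fails at once if a bystander (bottle, can or juice pack) is moved more than 20 mm (distance of any of sauce, can, juice from where it was at the start of the episode above 0.02 m).
It also fails if it takes over 72 s, if anything falls off the work surface, if the arm or the gripper's body presses on something with over 40 N, if the wrist force passes 120 N, or if a joint passes its speed limit or range.

### The arm

A 6-joint arm with a two-finger parallel gripper is mounted at the origin on the work surface. World frame = base frame: x ahead of the robot, y to its left, z up, the work surface at z = 0. Lengths are in m, angles in degrees, forces in N, time in s.
With the tool pointing down it reaches from about 0.375 to 0.925 m from the base axis. Payload 5.7 kg.
Tool frame: the origin (TCP) lies between the finger pads; the fingertips stand 22 mm ahead of it and the grasp point (between the pads) lies 3 mm ahead of it; z points along the fingers, y is the line along which they close (so a half turn about z gives the same grasp; the last joint's range is limited). The gripper opens to 85 mm and grips with 20 to 120 N. Pads are 22 mm wide; open, the fingers measure 114 mm over their backs; the gripper's body (76 mm by 85 mm) begins 54 mm behind the grasp point. The pads swing forward as they close: fully open they stand 13 mm farther back than shut.
Start: joints at [-79.131, 20.558, 86.54, -0, 72.909, -6.595], TCP at [0.18, -0.572, 0.253] pointing down, gripper open.
Joint ranges: [-170.27, 170.27], [-57.76, 135], [12.27, 136.19], [-55.21, 235.2], [11.17, 155.16], [-170.74, 170.74]. Speed limits (degrees/s): [136.94, 136.94, 180, 180, 180, 180].

### API

Orientations are given as a 3x3 rotation matrix whose columns are the frame's x, y, z axes.
In Python, from workcell import read_state, camera, hand_in gives the robot as it stands.
- The arm moves only by the tool carry_out, never from a script. Its argument "rows" is a list of rows, each a list of 3 entries, a list of its own where there are three numbers: the closure in counts, from 0 (fully open) to 255 (shut), then the shift along the tool's x, y, z in mm, then the turn about the tool's z in degrees. A call has 1 to 12 rows; each row is the pose to reach, as a shift and turn from the pose commanded when the call began, along the tool's axes at that moment; what a row does not reach only later rows make up. A row lasts 1/8 s, in which the tool goes at most 62.5 mm and 10.7 degrees, less where a joint would pass 70% of its speed; a pose out of reach is approached as far as the arm can. A call with a gripper value outside its range is refused whole. The fingers move at their own pace and stop on an object; the grip force is fixed at half the most. Time passes only in rows, so rows that repeat a pose let the fingers close. It gives the time, the measured TCP pose, the force, the opening and the grip force at its end, in the units of the state.
- read_state(): the state, without advancing time (a new reading comes with each control period).
- camera(name): name is "scene" or "top" or "wrist"; returns a dict with "pixels" (420x560x3 uint8, red, green, blue), "camera_matrix" (3x3 intrinsics, pixels), "distortion" ([k1, k2, p1, p2, k3] as OpenCV has them; the pictures are not rectified), "rvec" (rotation vector, rad) and "tvec" (3), from world to camera coordinates, as OpenCV has them. Camera axes: x right, y down, z forward; pixel columns grow to the right and rows downward; lengths in m; the calibration is good to about 2 mm. A picture is of the moment at which its call begins. There is no depth.
- hand_in(): hands the job in; it is judged then, once.
The state is a dict: "time": time; "joint_pos": joint angles; "qvel": joint speeds; "tau": joint torques, N m; "tcp_pos": TCP position; "tool_rot": TCP orientation; "ft_force": force on the tool from outside, world axes, zero at the start; "ft_torque": the same for the moment, N m; "gripper_width": opening from 0.0 (shut) to 1.0 (fully open); "gripper_force": force on a finger pad.
Only numpy, scipy, OpenCV 4.12 (cv2) and the standard library are available. Lean on these libraries where they do the work, as an engineer would, in place of code of your own. Each camera call takes 0.05 s, during which the arm holds its last target. There are 200 camera calls.

## Working session

There is one attempt and no reset: what is moved stays moved. The work goes in short steps, Python scripts to look and compute and a tool call to move; the robot and the scene stay as the last step left them, time stands still between calls to the robot, and variables do not carry over. Pictures are saved under pics/ and viewed, at most 12 in all, crops included, and the job is handed in when it is done.

Besides the shell and the picture viewer there is one more tool, called after "Emit:" as a command line: name --argument value ..., lists and objects as JSON in quotes. carry_out: Moves the arm, as the interface text tells. Its arguments: {"type":"object","properties":{"rows":{"type":"array"}},"required":["rows"]}

```bash
mkdir -p pics
python3 - <<'E'
from workcell import read_state, camera
import cv2,pickle,numpy as np
s=read_state();print(s['time'],s['tcp_pos'],np.round(s['tool_rot'],3),s['gripper_width'],s['ft_force'])
d={}
for n in('scene','top'):
    c=camera(n);d[n]=c;cv2.imwrite(f'pics/{n}0.png',c['pixels'][:,:,::-1]);print(n,c['camera_matrix'].tolist() if 0 else '',c['tvec'],c['distortion'])
pickle.dump(d,open('d0.pkl','wb'))
E
```

```text
0.0 [ 0.17994705 -0.57172234  0.25247376] [[ 0.954  0.3   -0.   ]
 [ 0.3   -0.954  0.002]
 [ 0.    -0.002 -1.   ]] 1.0030572254618755 [ 0.23773742 -0.12922223  0.17030804]
scene  [ 0.44986601 -0.0785795   0.99413832] [-0.08691106  0.          0.          0.          0.        ]
top  [-0.07607508  0.53947237  0.65229634] [-0.10612297  0.          0.          0.          0.        ]
```

View pics/scene0.png

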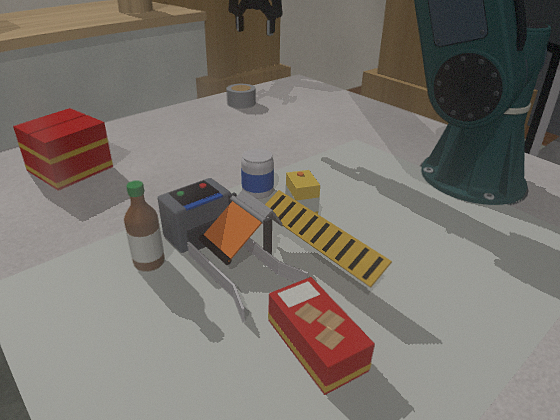

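View pics/top0.png

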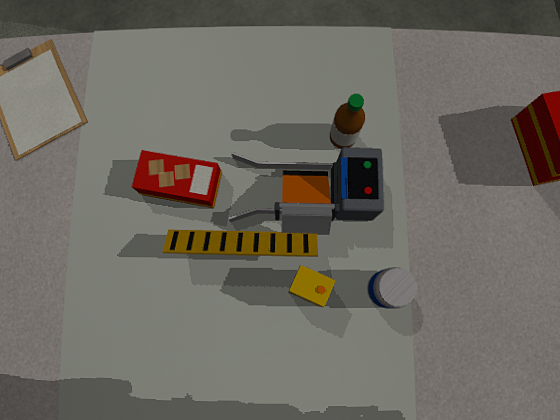

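The scene view shows the carton at about (320,330), before the lane, with the bar to its right. In the top view, the carton is at (177,179), slightly rotated. The bar spans (165–317, 243), the flap is at (305,188), the bottle at (348,125), the juice pack at (312,286) and the can at (393,288).

```bash
cat > h.py <<'E'
import numpy as np, cv2
def ray(c,uv,z):
    K=np.array(c['camera_matrix']);D=np.array(c['distortion'],float)
    R=cv2.Rodrigues(np.array(c['rvec'],float))[0];t=np.array(c['tvec'],float).ravel()
    p=cv2.undistortPoints(np.array(uv,float).reshape(-1,1,2),K,D)[:,0]
    o=-R.T@t; d=np.c_[p,np.ones(len(p))]@R
    return o+d*((z-o[2])/d[:,2])[:,None]
def big(m,k=0):
    m=m.astype(np.uint8)*255
    if k:m=cv2.morphologyEx(m,cv2.MORPH_CLOSE,np.ones((k,k)))
    return m,cv2.findContours(m,cv2.RETR_EXTERNAL,cv2.CHAIN_APPROX_NONE)[0]
def hsv(c): return cv2.cvtColor(c['pixels'],cv2.COLOR_RGB2HSV)
E
python3 - <<'E'
from h import *;import pickle
np.set_printoptions(precision=4,suppress=True)
c=pickle.load(open('d0.pkl','rb'))['top'];H=hsv(c);h,s,v=[H[...,i].astype(int) for i in range(3)]
def show(name,mask,k,box,zs):
    m=np.zeros_like(mask);x0,y0,x1,y1=box;m[y0:y1,x0:x1]=mask[y0:y1,x0:x1]
    _,cs=big(m,k);q=max(cs,key=cv2.contourArea);b=cv2.boxPoints(cv2.minAreaRect(q));
    ap=cv2.approxPolyDP(cv2.convexHull(q),4,True)[:,0]
    print(name,'box',b.tolist(),'poly',ap.tolist())
    for z in zs: print('  z',z,ray(c,ap,z)[:,:2].tolist() if 0 else np.round(ray(c,ap,z)[:,:2],4).tolist())
show('bar',(h>15)&(h<32)&(s>130)&(v>70),11,(150,215,330,270),[.055,.08])
show('carton',((h<8)|(h>172))&(s>150)&(v>110),15,(110,130,235,225),[.055])
show('orange',(h>5)&(h<18)&(s>150)&(v>100),3,(260,160,335,215),[.03,.08])
show('juice',(h>20)&(h<32)&(s>130)&(v>100),7,(270,255,350,315),[.09])
E
```

```text
bar box [[161.5376434326172, 264.1767578125], [162.8201446533203, 227.62527465820312], [317.80474853515625, 233.06332397460938], [316.52227783203125, 269.61480712890625]] poly [[162, 251], [168, 230], [316, 233], [310, 269]]
  z 0.055 [[0.4808, 0.1173], [0.5164, 0.1089], [0.5107, -0.1398], [0.4508, -0.1288]]
  z 0.08 [[0.4777, 0.1103], [0.512, 0.1021], [0.5066, -0.1375], [0.4488, -0.1269]]
carton box [[131.55459594726562, 186.41793823242188], [138.59210205078125, 148.21432495117188], [217.595458984375, 162.767578125], [210.55795288085938, 200.97119140625]] poly [[217, 163], [209, 200], [132, 186], [142, 150]]
  z 0.055 [[0.6341, 0.0292], [0.568, 0.0409], [0.5937, 0.1764], [0.6596, 0.1634]]
orange box [[281.6343994140625, 201.99107360839844], [282.29608154296875, 174.8608856201172], [330.65753173828125, 176.04042053222656], [329.995849609375, 203.1706085205078]] poly [[283, 175], [325, 176], [330, 203], [282, 202]]
  z 0.03 [[0.6197, -0.0855], [0.6177, -0.1603], [0.5682, -0.1678], [0.5702, -0.0835]]
  z 0.08 [[0.6041, -0.0849], [0.6023, -0.1545], [0.5562, -0.1615], [0.5581, -0.083]]
juice box [[288.5344543457031, 290.92132568359375], [300.1246032714844, 264.42950439453125], [335.5868835449219, 279.94427490234375], [323.9967346191406, 306.43609619140625]] poly [[300, 265], [335, 280], [324, 306], [290, 291]]
  z 0.09 [[0.4543, -0.1106], [0.4307, -0.1649], [0.391, -0.1469], [0.4142, -0.0947]]
```

Emit:
carry_out --rows '[[165, [650, -622, 0], -71], [165, [650, -622, 0], -71], [165, [650, -622, 0], -71], [165, [650, -622, 0], -71], [165, [650, -622, 0], -71], [165, [650, -622, 0], -71], [165, [650, -622, 0], -71], [165, [650, -622, 0], -71], [165, [650, -622, 0], -71], [165, [650, -622, 0], -71], [165, [650, -622, 0], -71], [165, [650, -622, 0], -71]]'

```text
time: 1.6
tcp_pos: [0.5419, 0.087, 0.2531]
tool_rot: [[0.026, 1.0, -0.0], [1.0, -0.026, -0.0], [-0.0, -0.0, -1.0]]
ft_force: [0.4, -1.4, -0.1]
gripper_width: 0.352
gripper_force: 0.0
```

```bash
cat >> h.py <<'E'
O=np.array([.598,-.084]);X=np.array([-.023,-.9997]);Y=np.array([.9997,-.023])
def st(p): p=np.asarray(p)[...,:2]-O; return np.stack([p@X,p@Y],-1)*1000
def go(s,x,y,z):
    """shift in tool axes (mm), turn to square the tool y with station Y"""
    w=np.r_[O+(X*x+Y*y)/1000,z/1000]-s['tcp_pos'];R=np.array(s['tool_rot'])
    a=np.arctan2(R[1,1],R[0,1])-np.arctan2(Y[1],Y[0])
    return np.round(R.T@w*1000,1),round(np.degrees(a),1)
def rep(s,*g):
    print('t',round(s['time'],2),'st',np.round(st(s['tcp_pos']),1),'z',round(s['tcp_pos'][2]*1000,1),'F',np.round(s['ft_force'],1),'w',round(s['gripper_width'],3))
    for q in g: print('go',q,*go(s,*q))
E
python3 -c "
from h import *;from workcell import *
rep(read_state(),(-300,8,150),(-300,8,40))"
```

```text
t 1.6 st [-169.6  -60.1] z 253.1 F [ 0.4 -1.4 -0.1] w 0.352
go (-300, 8, 150) [130.6  67.6 103.1] -0.2
go (-300, 8, 40) [130.6  67.7 213.1] -0.2
```

Emit:
carry_out --rows '[[165, [130, 67, 0], 0], [165, [130, 67, 0], 0], [165, [130, 67, 0], 0], [165, [130, 67, 60], 0], [165, [130, 67, 120], 0], [165, [130, 67, 160], 0], [165, [130, 67, 160], 0], [165, [130, 67, 160], 0]]'

```text
time: 2.6
tcp_pos: [0.6128, 0.2129, 0.0948]
tool_rot: [[0.027, 1.0, 0.002], [1.0, -0.027, 0.0], [0.0, 0.002, -1.0]]
ft_force: [0.4, 0.2, 0.3]
gripper_width: 0.352
gripper_force: 0.0
```

Run:
```python
from h import *;from workcell import *
rep(read_state(),(-300,8,40))
c=camera('wrist');cv2.imwrite('pics/w1.png',c['pixels'][:,:,::-1])
c=camera('scene');cv2.imwrite('pics/s1.png',c['pixels'][:,:,::-1])
```

```text
t 2.6 st [-297.1    7.9] z 94.8 F [0.4 0.2 0.3] w 0.352
go (-300, 8, 40) [ 2.8 -0.  54.8] -0.2
```

View pics/s1.png

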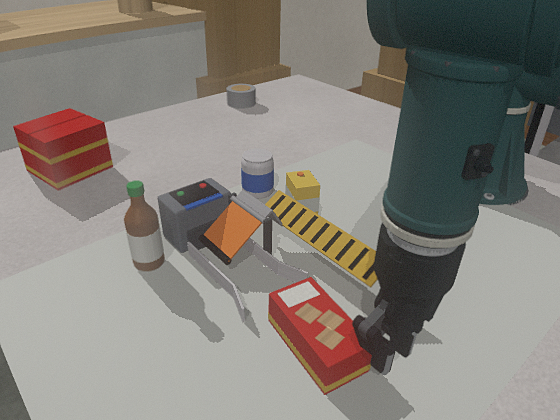

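The gripper hangs behind the carton, around pixel (385,340), with the carton's rear edge clear of it. Next I lower it and push partway.

Emit:
carry_out --rows '[[165, [2, 0, 30], 0], [165, [2, 0, 55], 0], [165, [2, 0, 55], 0], [165, [-12, 0, 55], 0], [165, [-24, 0, 55], 0], [165, [-34, 0, 55], 0], [165, [-44, 0, 55], 0], [165, [-54, 0, 55], 0], [165, [-64, 0, 55], 0], [165, [-74, 0, 55], 0], [165, [-84, 0, 55], 0], [165, [-84, 0, 55], 0]]'

```text
time: 4.2
tcp_pos: [0.6083, 0.1304, 0.0394]
tool_rot: [[0.029, 1.0, -0.002], [1.0, -0.029, 0.003], [0.003, -0.002, -1.0]]
ft_force: [-3.7, 10.0, 4.9]
gripper_width: 0.355
gripper_force: 5.0
```

```bash
cat >> h.py <<'E'
def carton():
    from workcell import camera
    c=camera('top');H=hsv(c);h,s,v=[H[...,i].astype(int) for i in range(3)]
    m=((h<8)|(h>172))&(s>150)&(v>100);m[:120]=0;m[230:]=0;m[:,:100]=0;m[:,335:]=0
    _,cs=big(m,15);q=max(cs,key=cv2.contourArea)
    w=st(ray(c,q[:,0],.055)).astype(np.float32);r=cv2.minAreaRect(w)
    print('carton',np.round(r[0],1),np.round(r[1],1),round(r[2],1),'xmax',w[:,0].max().round(1),'xmin',w[:,0].min().round(1),'y',w[:,1].min().round(1),w[:,1].max().round(1))
    return c
E
python3 - <<'E'
from h import *;from workcell import *
rep(read_state(),(-172,8,40))
c=carton();cv2.imwrite('pics/t2.png',c['pixels'][:,:,::-1])
E
```

```text
t 4.2 st [-214.6    5.4] z 39.4 F [-3.7 10.   4.9] w 0.355
go (-172, 8, 40) [-42.6   2.9  -0.7] -0.3
carton [-130.5   14.4] [ 75.2 142.2] 87.4 xmax -59.4 xmin -202.4 y -26.4 52.9
```

View pics/t2.png

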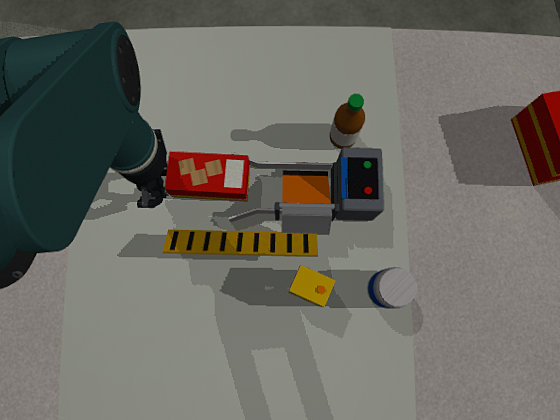

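The carton at (207,175) is now nearly square, with its left edge at the left flare. I keep pushing and drift right.

Emit:
carry_out --rows '[[165, [-6, -2, 0], 0], [165, [-12, -4, 0], 0], [165, [-18, -6, 0], 0], [165, [-24, -8, 0], 0], [165, [-30, -8, 0], 0], [165, [-36, -8, 0], 0], [165, [-42, -8, 0], 0], [165, [-42, -8, 0], 0]]'

```text
time: 5.25
tcp_pos: [0.6001, 0.0873, 0.0392]
tool_rot: [[0.028, 1.0, -0.0], [1.0, -0.028, 0.001], [0.001, -0.0, -1.0]]
ft_force: [-2.1, 4.3, 2.3]
gripper_width: 0.355
gripper_force: 2.2
```

Run:
```python
from h import *;from workcell import *
rep(read_state(),(-172,8,40))
c=carton();cv2.imwrite('pics/t3.png',c['pixels'][120:260,130:400][:,:,::-1].repeat(2,0).repeat(2,1))
```

```text
t 5.25 st [-171.3   -1.9] z 39.2 F [-2.1  4.3  2.3] w 0.355
go (-172, 8, 40) [ 0.8  9.9 -0.8] -0.3
carton [-88.1  10.2] [ 69.4 139.7] 87.6 xmax -18.0 xmin -158.6 y -26.1 46.1
```

View pics/t3.png

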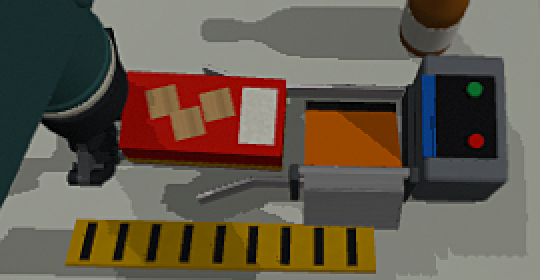

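The carton at (203,117 in the crop) is in the lane mouth at x≈-88, with its nose before the flap. I back off, rise, open and move across to straddle.

Emit:
carry_out --rows '[[165, [10, 0, 0], 0], [165, [12, 0, -30], 0], [165, [12, 0, -80], 0], [0, [12, 0, -120], 0], [0, [5, -30, -120], 0], [0, [3, -48, -120], 0], [0, [3, -48, -120], 0], [0, [3, -48, -110], 0], [0, [3, -48, -90], 0], [0, [3, -48, -70], 0], [0, [3, -48, -70], 0]]'

```text
time: 6.68
tcp_pos: [0.552, 0.0916, 0.1062]
tool_rot: [[0.027, 1.0, -0.003], [1.0, -0.027, -0.0], [-0.0, -0.003, -1.0]]
ft_force: [0.4, 0.5, 0.0]
gripper_width: 0.996
gripper_force: 0.0
```

Run:
```python
from h import *;from workcell import *
rep(read_state(),(-174,-50,40))
c=carton()
c=camera('scene');cv2.imwrite('pics/s4.png',c['pixels'][130:400,150:500][:,:,::-1].repeat(2,0).repeat(2,1))
```

```text
t 6.67 st [-174.5  -50. ] z 106.2 F [0.4 0.5 0. ] w 0.996
go (-174, -50, 40) [-0.5  0.2 66.2] -0.2
carton [-88.2  10.2] [ 69.4 139.9] 87.6 xmax -18.0 xmin -159.3 y -26.1 46.1
```

View pics/s4.png

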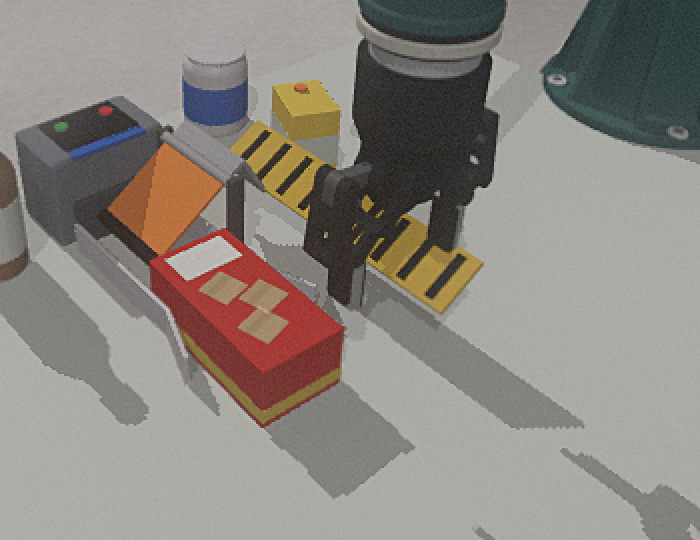

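The bar finger at (445,235) is over the bar, and the push finger at (345,290) is behind the carton. I press down.

Emit:
carry_out --rows '[[0, [0, 0, 10], 0], [0, [0, 0, 20], 0], [0, [0, 0, 28], 0], [0, [0, 0, 36], 0], [0, [0, 0, 42], 0], [0, [0, 0, 48], 0], [0, [0, 0, 52], 0], [0, [0, 0, 52], 0], [0, [0, 0, 52], 0]]'

```text
time: 7.9
tcp_pos: [0.5583, 0.0915, 0.0584]
tool_rot: [[0.027, 1.0, 0.011], [1.0, -0.027, 0.0], [0.0, 0.011, -1.0]]
ft_force: [8.6, -1.5, 7.9]
gripper_width: 0.999
gripper_force: 5.0
```

Run:
```python
from h import *;from workcell import *
s=read_state();rep(s);print(s['ft_torque'])
c=carton()
c=camera('scene');cv2.imwrite('pics/s5.png',c['pixels'][130:400,150:500][:,:,::-1].repeat(2,0).repeat(2,1))
```

```text
t 7.9 st [-174.5  -43.8] z 58.4 F [ 8.6 -1.5  7.9] w 0.999
[-0.20719704 -0.97129991  0.05721992]
carton [-88.6  10.2] [ 69.4 139.2] 87.6 xmax -18.3 xmin -159.3 y -26.1 46.1
```

View pics/s5.png

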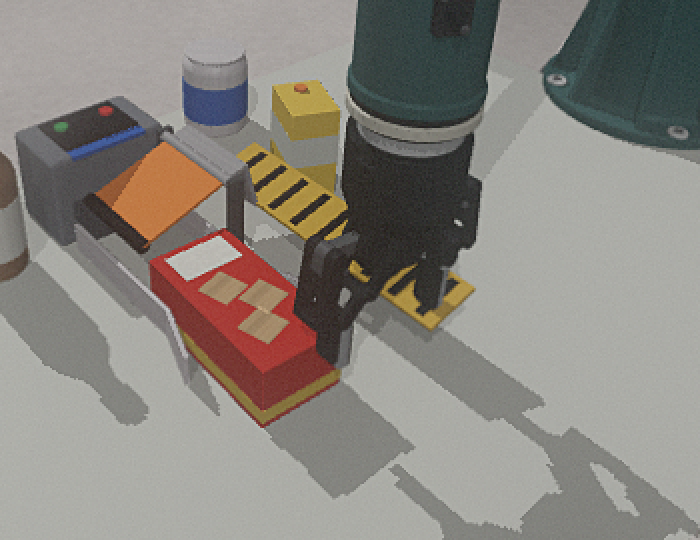

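The bar is pressed partly down (finger at (433,300)) and the flap has begun to rise. The arm gives about 6 mm sideways. I press further.

Emit:
carry_out --rows '[[0, [0, 0, 4], 0], [0, [0, 0, 8], 0], [0, [0, 0, 12], 0], [0, [0, 0, 16], 0], [0, [0, 0, 16], 0], [0, [0, 0, 16], 0]]'

```text
time: 8.75
tcp_pos: [0.5681, 0.0912, 0.0471]
tool_rot: [[0.026, 0.999, 0.03], [1.0, -0.026, 0.0], [0.001, 0.03, -1.0]]
ft_force: [19.2, -3.2, 28.8]
gripper_width: 1.0
gripper_force: 14.2
```

```bash
cat >> h.py <<'E'
def flap(name='scene'):
    """orange plate's outline in the scene view, cut with the plane station x=1 (front edge)"""
    from workcell import camera
    c=camera(name);K=np.array(c['camera_matrix']);R=cv2.Rodrigues(np.array(c['rvec'],float))[0];t=np.array(c['tvec'],float).ravel()
    H=hsv(c);h,s,v=[H[...,i].astype(int) for i in range(3)]
    m=(h>4)&(h<19)&(s>160)&(v>90);m[:180]=0;m[280:]=0;m[:,:180]=0;m[:,270:]=0
    _,cs=big(m,3);q=max(cs,key=cv2.contourArea)[:,0].astype(float)
    p=cv2.undistortPoints(q.reshape(-1,1,2),K,np.array(c['distortion'],float))[:,0]
    o=-R.T@t;d=np.c_[p,np.ones(len(p))]@R
    n=np.r_[X,0];l=(n@np.r_[O+.001*X,0]-o@n)/(d@n);w=o+d*l[:,None]
    yz=np.c_[st(w)[:,1],w[:,2]*1000]      # meaningful along the front edge
    # front edge = the hull side nearest to the camera: lowest image points per column
    f=[];cols=np.unique(q[:,0])
    for x in cols[4:-3]:
        k=np.where(q[:,0]==x)[0];f.append(yz[k[np.argmax(q[k,1])]])
    f=np.array(f);ang=np.degrees(0)
    hull=cv2.approxPolyDP(cv2.convexHull(q.astype(np.float32)),3,True)[:,0]
    print('orange hull',hull.tolist())
    return c,q,yz
E
python3 - <<'E'
from h import *;from workcell import *
s=read_state();rep(s);print(s['ft_torque'])
c=carton();c,q,yz=flap()
hull=cv2.approxPolyDP(cv2.convexHull(q.astype(np.float32)),3,True)[:,0]
for p in hull: i=np.argmin(((q-p)**2).sum(1));print(p,yz[i].round(1))
cv2.imwrite('pics/s6.png',c['pixels'][130:400,150:500][:,:,::-1].repeat(2,0).repeat(2,1))
E
```

```text
t 8.75 st [-174.4  -33.9] z 47.1 F [19.2 -3.2 28.8] w 1.0
[-0.58963729 -1.81401795  0.14234806]
carton [-89.   10.2] [ 69.4 138.3] 87.6 xmax -19.7 xmin -159.3 y -26.1 46.1
orange hull [[260.0, 220.0], [220.0, 241.0], [195.0, 216.0], [232.0, 200.0]]
[260. 220.] [-42.6  81.6]
[220. 241.] [33.2 75.5]
[195. 216.] [ 70.4 136.1]
[232. 200.] [  8.4 138.3]
```

View pics/s6.png

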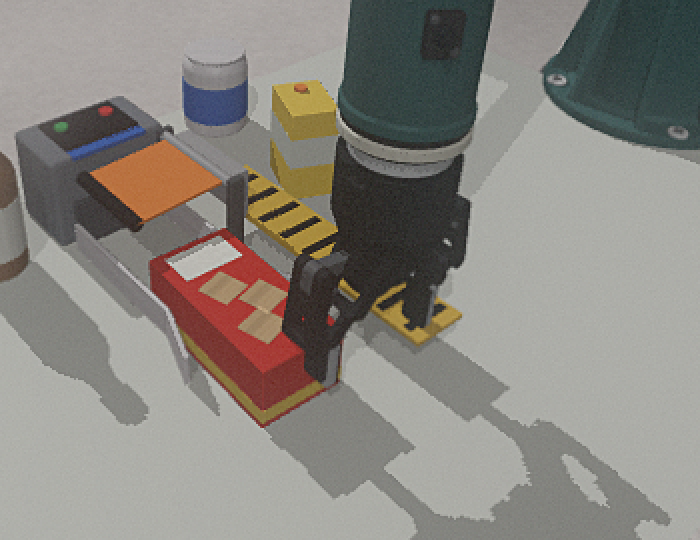

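The flap is about level (0.53), but the fingertip sticks to the bar and is carried 16 mm sideways along with it. I will lift and come down again from y≈-116, following the bar's arc so there is no side load.

Emit:
carry_out --rows '[[0, [0, 8, -20], 0], [0, [0, 0, -62], 0], [0, [0, -16, -62], 0], [0, [0, -16, -62], 0], [0, [0, -16, -47], 0], [0, [0, -14, -36], 0], [0, [0, -11, -25], 0], [0, [0, -6, -15], 0], [0, [0, -3, -10], 0], [0, [0, 0, -4], 0], [0, [0, 0, -4], 0], [0, [0, 0, -4], 0]]'

```text
time: 10.35
tcp_pos: [0.5529, 0.0916, 0.0447]
tool_rot: [[0.027, 1.0, 0.001], [1.0, -0.027, 0.0], [0.0, 0.001, -1.0]]
ft_force: [-1.1, -0.2, 4.1]
gripper_width: 1.002
gripper_force: 2.0
```

```bash
cat >> h.py <<'E'
def look():
    from workcell import read_state
    s=read_state();rep(s);carton();c,q,yz=flap()
    hull=cv2.approxPolyDP(cv2.convexHull(q.astype(np.float32)),3,True)[:,0]
    a=hull[np.argmax(hull[:,0])];b=hull[np.argmax(hull[:,1])]
    a,b=[yz[np.argmin(((q-p)**2).sum(1))] for p in(a,b)]
    print('front edge',a.round(1),b.round(1),'flap~',round(.61-np.arctan2(a[1]-b[1],b[0]-a[0]),3));return c
E
python3 -c "
from h import *
look()"
```

```text
t 10.35 st [-174.5  -49.2] z 44.7 F [-1.1 -0.2  4.1] w 1.002
carton [-89.1  10.2] [ 69.4 138.1] 87.7 xmax -19.8 xmin -158.6 y -26.1 46.1
orange hull [[260.0, 220.0], [220.0, 240.0], [195.0, 215.0], [232.0, 200.0]]
front edge [-42.6  81.6] [33.1 77.4] flap~ 0.553
```

Clean hold at 4 N and flap≈0.55. I press 2 mm more and push.

Emit:
carry_out --rows '[[0, [0, 0, 2], 0], [0, [0, 0, 2], 0], [0, [0, 0, 2], 0], [0, [-6, 0, 2], 0], [0, [-12, 0, 2], 0], [0, [-18, 0, 2], 0], [0, [-24, 0, 2], 0], [0, [-30, 0, 2], 0], [0, [-36, 0, 2], 0], [0, [-36, 0, 2], 0]]'

```text
time: 11.7
tcp_pos: [0.5517, 0.057, 0.043]
tool_rot: [[0.028, 1.0, 0.001], [1.0, -0.028, 0.002], [0.002, 0.001, -1.0]]
ft_force: [-1.4, 6.9, 7.8]
gripper_width: 0.999
gripper_force: 4.2
```

```bash
python3 -c "
from h import *
c=look();cv2.imwrite('pics/s7.png',c['pixels'][130:400,150:500][:,:,::-1].repeat(2,0).repeat(2,1))"
```

```text
t 11.7 st [-139.9  -49.6] z 43.0 F [-1.4  6.9  7.8] w 0.999
carton [-64.1   9.2] [ 69.2 127. ] 87.8 xmax -1.2 xmin -127.9 y -27.1 44.9
orange hull [[260.0, 220.0], [221.0, 238.0], [195.0, 214.0], [232.0, 200.0]]
front edge [-42.6  81.6] [31.1 80.2] flap~ 0.59
```

View pics/s7.png

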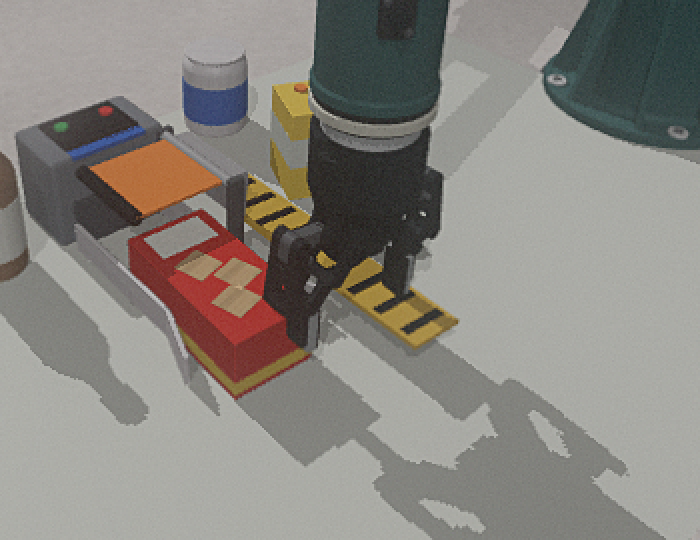

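The carton's nose is entering under the level flap (nose at (165,225)). The bar finger is still on the bar at (400,290), so I continue.

Emit:
carry_out --rows '[[0, [-7, 0, 0], 0], [0, [-14, 0, 0], 0], [0, [-21, 0, 0], 0], [0, [-28, 0, 0], 0], [0, [-35, 0, 0], 0], [0, [-42, 0, 0], 0], [0, [-49, 0, 0], 0], [0, [-56, 0, 0], 0], [0, [-63, 0, 0], 0], [0, [-68, 0, 0], 0], [0, [-72, 0, 0], 0], [0, [-72, 0, 0], 0]]'

```text
time: 13.3
tcp_pos: [0.5476, -0.0137, 0.0427]
tool_rot: [[0.027, 1.0, -0.003], [1.0, -0.027, 0.004], [0.004, -0.003, -1.0]]
ft_force: [-4.1, 12.1, 10.4]
gripper_width: 1.003
gripper_force: 6.6
```

```bash
python3 -c "
from h import *
look()"
```

```text
t 13.3 st [-69.1 -52. ] z 42.7 F [-4.1 12.1 10.4] w 1.003
carton [-13.7   8.6] [69.2 25.5] 88.6 xmax -0.9 xmin -27.3 y -25.7 42.9
orange hull [[255.0, 217.0], [252.0, 225.0], [221.0, 238.0], [195.0, 214.0], [232.0, 200.0]]
front edge [-32.8  91.4] [31.1 80.2] flap~ 0.436
```

Emit:
carry_out --rows '[[0, [-3, 0, 0], 0], [0, [-6, 0, 0], 0], [0, [-9, 0, 0], 0], [0, [-12, 0, 0], 0], [0, [-12, 0, 0], 0], [0, [-12, 0, 0], 0]]'

```text
time: 14.15
tcp_pos: [0.5475, -0.0205, 0.0427]
tool_rot: [[0.027, 1.0, -0.003], [1.0, -0.027, 0.01], [0.01, -0.003, -1.0]]
ft_force: [-0.5, 39.2, 11.5]
gripper_width: 1.0
gripper_force: 20.0
```

```bash
python3 -c "
from h import *
c=look();cv2.imwrite('pics/s8.png',c['pixels'][130:400,130:480][:,:,::-1].repeat(2,0).repeat(2,1))"
```

```text
t 14.15 st [-62.3 -51.9] z 42.7 F [-0.5 39.2 11.5] w 1.0
carton [85.2  9. ] [68.2  3.5] 89.5 xmax 87.2 xmin 83.5 y -25.1 43.0
orange hull [[253.0, 215.0], [247.0, 227.0], [234.0, 236.0], [222.0, 237.0], [195.0, 214.0], [232.0, 200.0]]
front edge [-29.   96.8] [29.3 81.2] flap~ 0.349
```

View pics/s8.png

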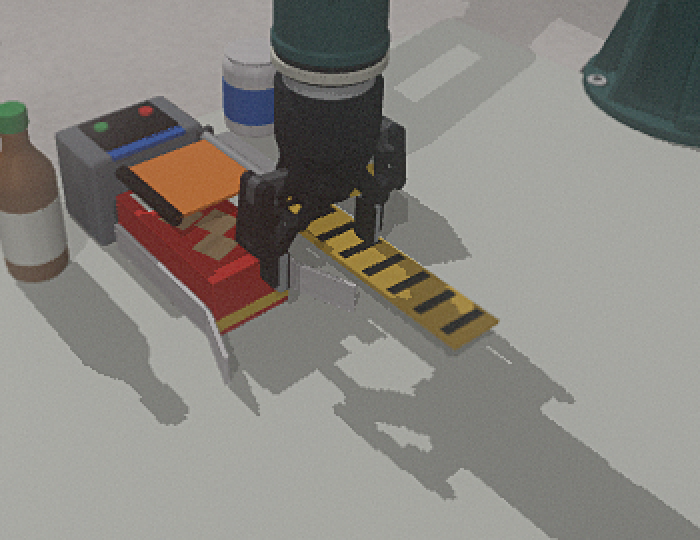

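The carton is home: the push force jumped to 39 N and its rear is at x≈-50. The flap at (190,175) is still held up. I back off, then rise along the bar's arc.

Emit:
carry_out --rows '[[0, [6, 0, 0], 0], [0, [14, 0, 0], 0], [0, [22, 0, 0], 0], [0, [22, -2, -6], 0], [0, [22, -6, -11], 0], [0, [22, -11, -20], 0], [0, [22, -14, -32], 0], [0, [22, -16, -45], 0], [0, [22, -16, -80], 0], [0, [40, -16, -130], 0], [0, [80, -16, -180], 0], [0, [120, -16, -200], 0]]'

```text
time: 15.75
tcp_pos: [0.5381, 0.0928, 0.2465]
tool_rot: [[0.028, 1.0, 0.006], [1.0, -0.028, 0.0], [0.0, 0.006, -1.0]]
ft_force: [1.0, -0.7, -0.5]
gripper_width: 1.003
gripper_force: 0.0
```

Emit:
carry_out --rows '[[0, [50, -60, 0], 0], [0, [100, -120, 0], 0], [0, [100, -120, 0], 0], [0, [100, -120, 0], 0], [0, [100, -120, 0], 0]]'

```text
time: 16.38
tcp_pos: [0.4201, 0.195, 0.243]
tool_rot: [[0.026, 1.0, 0.002], [1.0, -0.026, 0.0], [0.0, 0.002, -1.0]]
ft_force: [0.3, -1.1, 0.7]
gripper_width: 0.996
gripper_force: 0.0
```

```bash
python3 -c "
from h import *
from workcell import camera
c=look();t=camera('top')
a=c['pixels'][150:350,120:400];b=t['pixels'][100:300,130:410]
cv2.imwrite('pics/s9.png',cv2.resize(np.vstack([a,b])[:,:,::-1],None,fx=1.5,fy=1.5))"
```

```text
t 16.38 st [-274.9 -184.3] z 243.0 F [ 0.3 -1.1  0.7] w 0.996
carton [-25.7   8.4] [50.  68.1] 1.1 xmax -1.4 xmin -50.9 y -26.0 42.9
orange hull [[232.0, 201.0], [260.0, 222.0], [224.0, 247.0], [196.0, 223.0]]
front edge [-42.6  77.8] [26.9 61.1] flap~ 0.374
```

View pics/s9.png

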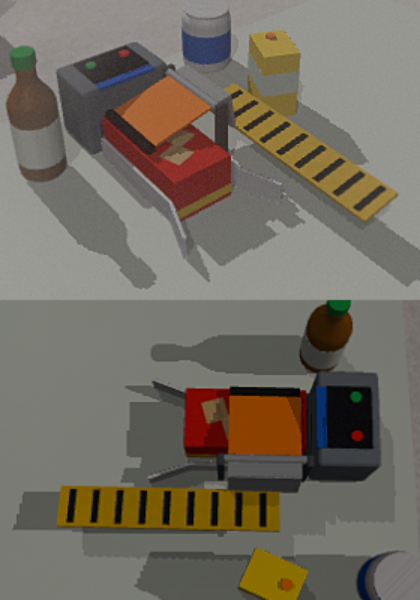

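The carton lies flat in the lane with its rear at x≈-51, so its nose is at the stop. The flap rests on it at about 0.374, and the bystanders are unmoved.

```bash
python3 -c "
from workcell import hand_in
print(hand_in())"
```

```text
the job is handed in; nothing more can be done
None
```

The job is handed in: the carton is home against the stop, with its rear edge measured at station x ≈ -51 mm. The released flap rests on it at about 0.37 rad, and the bottle, can and juice pack look unmoved in the last pictures. The hand-in gave no verdict. My camera estimate puts the carton 8 mm off the centre line (limit 10 mm); the walls should allow only about 6 mm.

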